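# Clear the rivet press and draw its cassette

### The job

The rivet press has finished its run: first move both finished wooden toggles from its catch tray into the tote and let go of them there. Then pinch the two side catches of the rivet cassette together so that it unlatches, lift it straight up out of its dock, and finish while still holding it, catches squeezed, upright and still above the dock with its underside at least 12 cm above its seat. Do not knock over the rivet jar.

Things in the scene. Friction and masses are not known exactly. Their poses are not given: they have to be found in the camera images.
- toggle_a_center (a point): Centre (half-way up) of a finished toggle: a brown wooden bar 24 (its x) x 70 (its y) x 28 mm high with two small brass rivet heads on top, 40 g, lying loose in the catch tray. Its z points up. Grasp it across the 24 mm.
- toggle_b_center (a point): Centre of the second toggle, the same as the first. They lie about 90 mm apart, so open the fingers to only about 45 mm there.
- tray: Catch tray: flat fixed steel tray 190 (x) x 130 (y) mm, floor 3 mm thick, with a rim 12 mm high in all. Origin at the centre of its underside on the table. It stands left (+y) of the press.
- tote: Tote: open grey plastic box, fixed, 220 (its x) x 170 (its y) x 60 mm high, walls and floor 4 mm, left (+y) of the tray. Origin at the centre of its underside on the table. Both toggles fit flat in it side by side along its x.
- dock (a point): The cassette's seat: centre of the floor of the dark steel dock on the grey press base, 24 mm above the table. The dock is a collar 67 (x) x 80 (y) mm outside, its top 44 mm above this seat. Its axes: y runs from one catch to the other, z up. The tall press column and head begin 190 mm from the seat on its -y side.
- press: The whole fixed press, grey; origin on the table straight below the seat, 24 mm below dock, same axes. Its base plate (20 mm high) reaches 55 mm from there to +y, 295 mm to -y and 75 mm along x either way; the head is up to 315 mm high; a low chute, lower than the dock's top, runs 43 to 75 mm from the seat on its +x side.
- cassette_grip (a point): Point on the cassette's centre line midway between the finger areas of its two catches, 74 mm above its underside: pinch here along its y, from above. Aluminium cassette 52 (x) x 32 (y) x 95 mm high, 0.23 kg, upright in the dock with up to 1.5 mm side play. Over its two catch plates (on its +y and -y faces) it measures 56 mm released, 40 mm fully pressed. z up.
- cassette: The cassette; origin at the centre of its underside, 74 mm below cassette_grip, same axes. Each catch is a black upright plate 28 mm wide (x), its finger area 50 to 88 mm above the underside, above the dock. Noses at the foot of the catches hook 4 mm under ledges of the dock: the cassette cannot lift until both catches are pressed at least 6 mm.
- catch_l (a joint): Travel of the catch on the cassette's +y side, in m: 0 released, 0.008 fully pressed in towards the middle. The spring pushes back with 3 N at 0 and 6 N at full travel; a pinch of 15 to 30 N presses it fully and carries the cassette.
- catch_r (a joint): The same for the catch on the -y side, pressed towards +y.
- toggle_a: The first toggle; origin at the centre of its underside, 14 mm below its centre.
- toggle_b: The second toggle; origin at the centre of its underside.
- jar: Rivet jar: closed glass jar 54 mm across, 75 mm high with a steel cap, standing loose on the table on the robot's side of the tray. Origin at the centre of its underside. It must stay standing.

How it is judged (in metres and radians):
On the way:
1. both toggles lie released in the tote (x of toggle_a_center in the frame of tote between -0.105 and 0.105 m and y of toggle_a_center in the frame of tote between -0.08 and 0.08 m and z of toggle_a_center in the frame of tote between 0 and 0.05 m and contact force between the fingers and toggle_a below 0.1 N and linear speed of each of toggle_a, toggle_b below 0.03 m/s and x of toggle_b_center in the frame of tote between -0.105 and 0.105 m and y of toggle_b_center in the frame of tote between -0.08 and 0.08 m and z of toggle_b_center in the frame of tote between 0 and 0.05 m and contact force between the fingers and toggle_b below 0.1 N), for 0.2 s.
At the end, for the whole second after the job is handed in: Both toggles lie at rest in the tote, untouched by the fingers; the fingers hold the cassette (over 2 N) with both catches pressed over 5.5 mm, its underside over 100 mm above its seat, within 120 mm of the seat horizontally, tilted under 0.3 rad, slower than 0.03 m/s, clear of the press (all of step 1 and z of cassette_grip in the frame of dock above 0.174 m and horizontal distance between cassette_grip and dock below 0.12 m and angle between cassette_grip's own z axis and vertical below 0.3 rad and linear speed of cassette below 0.03 m/s and value of joint each of catch_l, catch_r above 0.0055 m and contact force between the fingers and cassette above 2 N and contact force between cassette and press below 0.1 N); the arm keeps its last pose, push and grip.
It fails at once if the rivet jar is knocked over (angle between jar's own z axis and vertical above 0.6 rad).
It also fails if it takes over 69 s, if anything falls off the work surface, if the arm or the gripper's body presses on something with over 40 N, if the wrist force passes 120 N, or if a joint passes its speed limit or range.

### The arm

A 6-joint arm with a two-finger parallel gripper is mounted at the origin on the work surface. World frame = base frame: x ahead of the robot, y to its left, z up, the work surface at z = 0. Lengths are in mm, angles in rad, forces in N, time in s.
With the tool pointing down it reaches from about 350 to 775 mm from the base axis. Payload 7.3 kg.
Tool frame: the origin (TCP) lies midway between the tips of the shut fingers; the grasp point (between the pads) lies 19 mm behind it; z points along the fingers, y is the line along which they close (so a half turn about z gives the same grasp; the last joint's range is limited). The gripper opens to 92 mm and grips with 3 to 60 N. Pads are 19 mm wide; open, the fingers measure 130 mm over their backs; the gripper's body (75 mm by 190 mm) begins 47 mm behind the grasp point.
Start: joints at [-1.334, 0.342, 1.524, -0, 1.275, -0.146], TCP at [196.121, -487.013, 226.741] pointing down, gripper open.
Joint ranges: [-2.53, 2.53], [-0.77, 2.02], [0.04, 2.7], [-1, 4.14], [0.28, 2.66], [-3.11, 3.11]. Speed limits (rad/s): [2.57, 2.57, 3.14, 3.14, 3.14, 3.14].

### API

Orientations are given as [roll, pitch, yaw] about the fixed x, y, z axes, in that order (R = Rz(yaw) Ry(pitch) Rx(roll)).
In Python, from plant import bot gives the robot as it stands. The module is installed in compiled form; this text tells all that it offers.
- The arm moves only by the shell command python3 -m crank 'ROWS' [OPENING]. ROWS is JSON, a list of rows, each a list of 6 numbers: the shift along the tool's x, y, z in m, then the turn, a rotation vector about the tool's x, y, z in rad. In form: [[dx, dy, dz, wx, wy, wz], ...]. A call has 1 to 5 rows; each row shifts and turns the commanded pose from where the row before left it, along the tool's axes as they then stand; what a row does not reach is not made up. A row lasts 1/8 s, in which the tool goes at most 62.5 mm and 10.7 degrees, less where a joint would pass 70% of its speed; a pose out of reach is approached as far as the arm can. A call is refused whole if a number of a shift passes 0.0625 or a number of a turn 0.188, either way. A call with a gripper value outside its range is refused whole. OPENING is the opening in per cent of the stroke, from 0 (shut) to 100 (fully open), set as the call begins (- or left out, the last holds). The fingers move at their own pace and stop on an object; the grip force is fixed at half the most. Time passes only in rows, so rows that do not move let the fingers close. It gives the time, the measured TCP pose, the force, the opening and the grip force at its end, in the units of the state.
- bot.get_obs(): the state, without advancing time (a new reading comes with each control period).
- bot.capture(name): name is "side" or "top"; returns a dict with "color" (384x512x3 uint8, blue, green, red), "fov_y" (degrees; the focal length in pixels is half the picture's height over the tangent of half this angle, whatever the lens; pixels are square), "cx", "cy" (the principal point, pixels), "k1" (the pictures are not rectified: a ray, as slopes to the right and down, at radius r is drawn at 1 + k1 r^2 times it, then the intrinsics apply), "extrinsics" (4x4, takes a point from world to camera coordinates). Camera axes: x right, y up, looking along -z (the intrinsics and any distortion apply to the point x, -y, -z); pixel columns grow to the right and rows downward; lengths in mm; the calibration is good to about 2 mm. A picture is of the moment at which its call begins. There is no depth.
- bot.close_job(): hands the job in; it is judged then, once.
The state is a dict: "time": time; "joint_positions": joint angles; "dq": joint speeds; "tau": joint torques, N m; "tool_pos": TCP position; "tcp_rot": TCP orientation; "contact_force": force on the tool from outside, world axes, zero at the start; "moment": the same for the moment, N m; "grip_width": finger opening in mm; "finger_force": force on a finger pad.
Only numpy, scipy, OpenCV 4.12 (cv2) and the standard library are available. Lean on these libraries where they do the work, as an engineer would, in place of code of your own. Each camera call takes 0.05 s, during which the arm holds its last target. There are 200 camera calls.

## Working session

There is one attempt and no reset: what is moved stays moved. The work goes in short steps, Python scripts to look and compute and a shell command to move; the robot and the scene stay as the last step left them, time stands still between calls to the robot, and variables do not carry over. Pictures are saved under pics/ and viewed, at most 10 in all, crops included, and the job is handed in when it is done.

```bash
mkdir -p pics; python3 - <<'E'
from plant import bot
import cv2
for n in("top","side"):
    c=bot.capture(n); cv2.imwrite(f"pics/{n}0.png",c["color"]); print(n,c["fov_y"],c["cx"],c["cy"],c["k1"],c["extrinsics"].round(3).tolist() if hasattr(c["extrinsics"],'round') else c["extrinsics"])
o=bot.get_obs();print(o)
E
```

```text
top 45.22272955440151 253.21670380530665 194.52283082440348 0.06580175617017307 [[0.032, -0.999, 0.006, 47.589], [0.972, 0.032, 0.235, -556.31], [-0.235, -0.002, 0.972, -867.376], [0.0, 0.0, 0.0, 1.0]]
side 51.826175172177244 258.0456994849675 191.332779002295 -0.035316428203014456 [[-0.897, -0.442, -0.017, 508.601], [0.263, -0.564, 0.783, -181.38], [-0.355, 0.698, 0.622, -657.532], [0.0, 0.0, 0.0, 1.0]]
{'time': 0.1, 'joint_positions': array([-1.33399177e+00,  3.42642866e-01,  1.52491170e+00, -2.36504634e-05,
        1.27541829e+00, -1.46017278e-01]), 'dq': array([-1.16465809e-04, -6.24695705e-04, -1.60375250e-03, -2.61765378e-04,
        7.98101083e-04, -4.47296056e-05]), 'tau': array([ 1.43924295e-03, -4.32003808e+01, -2.44694674e+01,  7.18382746e-02,
        5.25894959e-02, -5.12763370e-05]), 'tool_pos': array([ 196.02702128, -486.63596052,  226.12316999]), 'tcp_rot': array([-3.14022384e+00, -1.78442684e-04,  3.82828612e-01]), 'contact_force': array([ 0.63289779, -0.76317756, -0.7324143 ]), 'moment': array([-0.03541247,  0.03158271, -0.03830289]), 'finger_force': 0.0, 'grip_width': 91.83034325410253}
```

View pics/top0.png

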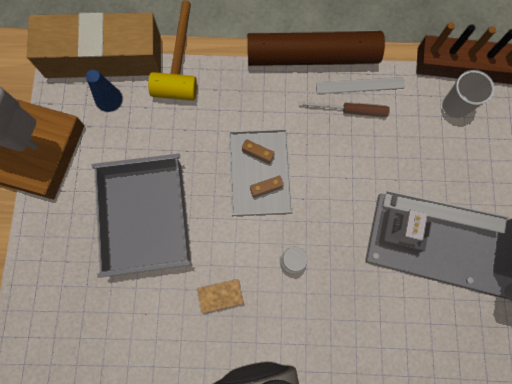

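View pics/side0.png

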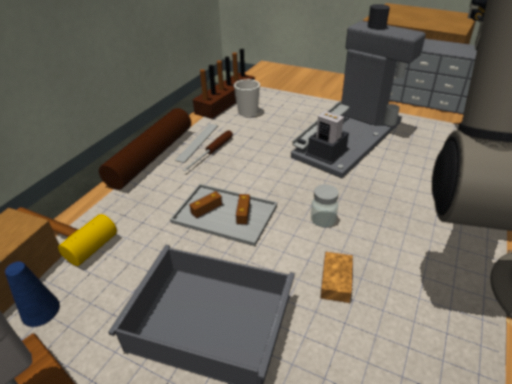

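The top view shows toggles at about (258,151) and (267,186), the tote centred near (144,215), the jar at (294,261) and the cassette at (415,225). I'll enlarge the toggle and cassette areas.

```bash
cat > h.py <<'E'
import numpy as np, cv2
from plant import bot
def cal(c):
    f=192/np.tan(np.radians(c["fov_y"]/2))
    K=np.array([[f,0,c["cx"]],[0,f,c["cy"]],[0,0,1]]); d=np.array([c["k1"],0,0,0,0.])
    E=np.diag([1,-1,-1,1])@np.array(c["extrinsics"]); return K,d,E
def pix2plane(c,pts,z):
    K,d,E=cal(c); u=cv2.undistortPoints(np.array(pts,float).reshape(-1,1,2),K,d)[:,0]
    r=np.c_[u,np.ones(len(u))]@E[:3,:3]; o=-E[:3,:3].T@E[:3,3]
    return o+r*((z-o[2])/r[:,2])[:,None]
def proj(c,P):
    K,d,E=cal(c); return cv2.projectPoints(np.array(P,float).reshape(-1,1,3),cv2.Rodrigues(E[:3,:3])[0],E[:3,3],K,d)[0][:,0]
E
python3 - <<'E'
from h import *
t=bot.capture("top"); im=t["color"]
a=cv2.resize(im[125:225,222:302],None,fx=5,fy=5,interpolation=cv2.INTER_CUBIC)
b=cv2.resize(im[185:285,365:445],None,fx=5,fy=5,interpolation=cv2.INTER_CUBIC)
cv2.imwrite("pics/crop.png",np.hstack([a,b]))
p=lambda n,q,z:print(n,pix2plane(t,q,z).round(1).tolist())
p("tog",[(258,151),(267,186)],31);p("jar",[(294,261)],75)
p("tote",[(96,162),(179,157),(189,266),(102,272)],60);p("cass",[(416,224)],119);p("tray",[(231,133),(285,131),(291,213),(232,216)],12)
p("base",[(384,196),(369,260)],20);p("block",[(220,296)],20)
E
```

```text
tog [[659.6, 58.4, 31.0], [582.4, 37.1, 31.0]]
jar [[422.7, -17.5, 75.0]]
tote [[614.0, 390.4, 60.0], [630.9, 221.9, 60.0], [407.9, 186.7, 60.0], [391.8, 353.8, 60.0]]
cass [[495.2, -240.0, 119.0]]
tray [[706.0, 119.3, 12.0], [714.7, -0.2, 12.0], [529.8, -15.9, 12.0], [519.2, 109.2, 12.0]]
base [[571.6, -211.4, 20.0], [435.5, -175.9, 20.0]]
block [[353.4, 125.8, 20.0]]
```

View pics/crop.png

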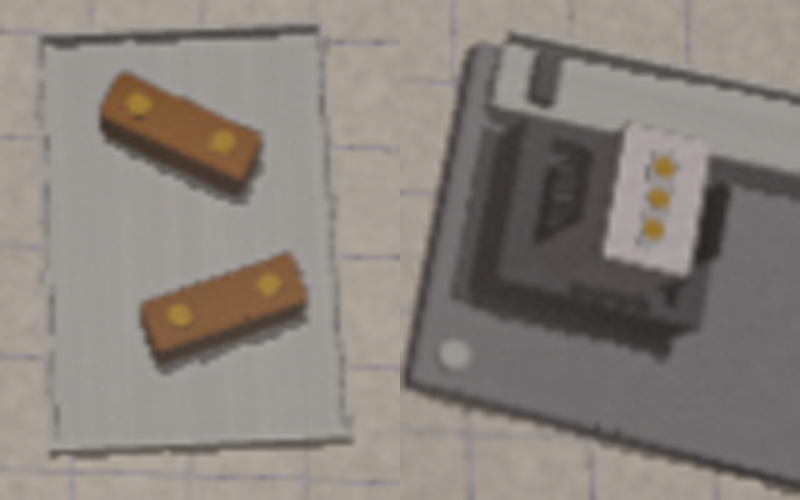

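```bash
python3 - <<'E'
from h import *
t=bot.capture("top"); s=bot.capture("side")
ang=lambda v:np.degrees(np.arctan2(v[1],v[0])).round(1)
for n,q in(("A",[(138,104),(223,141)]),("B",[(180,315),(269,284)])):
    P=pix2plane(t,np.array(q)/5+[221.6,124.6],32); m=P.mean(0); print(n,m.round(1),ang(P[0]-P[1]),np.linalg.norm(P[0]-P[1]), "side px",proj(s,[m]).round())
P=pix2plane(t,np.array([(227,122),(308,145),(288,275),(203,257)])/5+[364.6,184.6],119)
print("cass",P.mean(0).round(1),ang(P[0]-P[3]),ang(P[1]-P[2]),[np.linalg.norm(P[i]-P[i-1]).round(1) for i in range(4)],"side px",proj(s,[P.mean(0)]))
print("rivets ang",ang(np.subtract(*pix2plane(t,np.array([(265,167),(254,230)])/5+[364.6,184.6],120))))
Q=pix2plane(t,np.array([(8,382),(400,492),(75,42)])/5+[364.6,184.6],20); print("base",Q.round(1).tolist(),ang(Q[0]-Q[1]),ang(Q[2]-Q[0]))
im=s["color"][95:195,280:400];cv2.imwrite("pics/side_c.png",cv2.resize(im,None,fx=5,fy=5,interpolation=cv2.INTER_CUBIC))
E
```

```text
A [663.5  59.2  32. ] 67.3 40.16277782864421 side px [[204. 199.]]
B [585.4  38.2  32. ] 111.7 40.069018105197856 side px [[242. 203.]]
cass [ 494.3 -239.7  119. ] -12.4 -11.6 [np.float64(52.8), np.float64(30.5), np.float64(50.4), np.float64(31.2)] side px [[329.98514644 116.05036405]]
rivets ang -12.5
base [[433.2, -170.1, 20.0], [395.3, -325.1, 20.0], [577.8, -202.3, 20.0]] 76.2 -12.6
```

View pics/side_c.png

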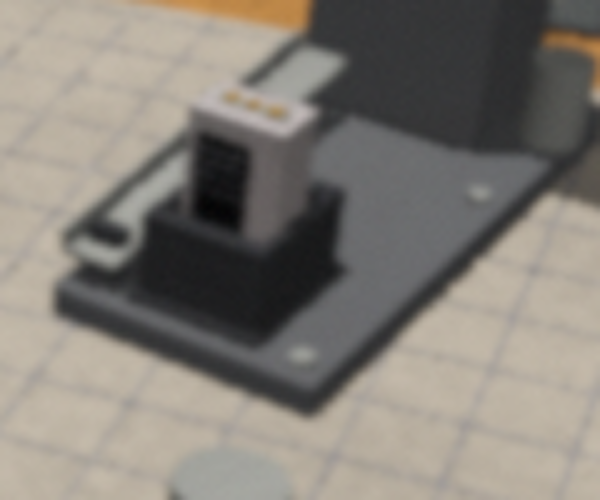

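The side crop shows the cassette top at about (331,117), and the top-view fix predicts (330,116), so the position is consistent. Next is a helper that gives the remaining shift in tool axes, then the first leg, kept clear of the press head.

```bash
cat > to.py <<'E'
# to.py x y z yawdeg : remaining shift (m) in tool axes now, and turn (rotvec, tool axes), rows needed
import sys, numpy as np
from scipy.spatial.transform import Rotation as R
from plant import bot
x,y,z,w=map(float,sys.argv[1:5]); o=bot.get_obs()
Rt=R.from_euler('xyz',o["tcp_rot"]); G=R.from_euler('xyz',[np.pi,0,np.radians(w)])
d=Rt.inv().apply(np.array([x,y,z])-o["tool_pos"])/1e3; t=(Rt.inv()*G).as_rotvec()
print("t",round(o["time"],2),"pos",o["tool_pos"].round(1),"yaw",np.degrees(o["tcp_rot"][2]).round(1),"grip",round(o["grip_width"],1),round(o["finger_force"],1),"F",o["contact_force"].round(1))
print("shift",d.round(4),"turn",t.round(4),"after turn:",G.inv().apply(np.array([x,y,z])-o["tool_pos"]).round(1),"rows",round(np.linalg.norm(d)/.055,1),round(np.abs(t).max()/.17,1))
E
python3 -m crank '[[0.042,-0.035,0,0,0,0],[0.042,-0.035,0,0,0,0],[0.042,-0.035,0,0,0,0]]' 49
python3 -m crank '[[0.042,-0.035,0,0,0,0],[0.042,-0.035,0,0,0,0],[0.042,-0.035,0,0,0,0]]'
python3 to.py 663.5 59.2 110 67.3
```

```text
time: 0.62
tool_pos: [274.3, -341.1, 226.6]
tcp_rot: [3.142, -0.0, 0.382]
contact_force: [0.6, 0.1, -0.7]
grip_width: 66.2
finger_force: 0.0
time: 1.0
tool_pos: [352.0, -196.5, 226.9]
tcp_rot: [3.141, -0.0, 0.382]
contact_force: [1.2, 0.4, -0.7]
grip_width: 45.7
finger_force: 0.0
t 1.0 pos [ 352.  -196.5  226.9] yaw 21.9 grip 45.7 0.0 F [ 1.2  0.4 -0.7]
shift [ 0.3844 -0.1211  0.1169] turn [ 7.000e-04 -1.000e-04 -7.922e-01] after turn: [356.1 188.7 116.9] rows 7.6 4.7
```

```bash

python3 -m crank '[[0.048,-0.015,0,0,0,0],[0.048,-0.015,0,0,0,0],[0.048,-0.015,0,0,0,0],[0.048,-0.015,0,0,0,0]]' >/dev/null
python3 -m crank '[[0.048,-0.015,0.029,0,0,0],[0.048,-0.015,0.029,0,0,0],[0.048,-0.015,0.029,0,0,0],[0.048,-0.015,0.029,0,0,0]]'>/dev/null
python3 -m crank '[[0,0,0,0,0,-0.158],[0,0,0,0,0,-0.158],[0,0,0,0,0,-0.158],[0,0,0,0,0,-0.158],[0,0,0,0,0,-0.158]]'
python3 to.py 663.5 59.2 6 67.3
python3 - <<'E'
from h import *
cv2.imwrite("pics/s1.png",cv2.resize(bot.capture("side")["color"][100:250,130:330],None,fx=3,fy=3,interpolation=cv2.INTER_CUBIC))
E
```

```text
time: 2.62
tool_pos: [662.7, 56.7, 110.3]
tcp_rot: [-3.141, 0.0, 1.178]
contact_force: [0.1, 0.2, -0.2]
grip_width: 44.9
finger_force: 0.0
t 2.62 pos [662.7  56.7 110.3] yaw 67.5 grip 44.9 0.0 F [ 0.1  0.2 -0.2]
shift [ 0.0026 -0.0002  0.1043] turn [-0.0005  0.0003  0.0035] after turn: [  2.6  -0.2 104.3] rows 1.9 0.0
```

View pics/s1.png

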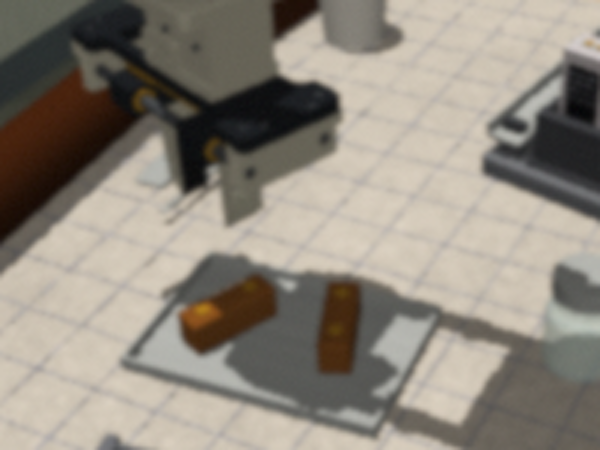

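The gripper hangs aligned over the far toggle, which is at about (228,312) in the crop. I'll descend and grip.

```bash

python3 -m crank '[[0.0026,0,0.04,0,0,0],[0,0,0.04,0,0,0],[0,0,0.014,0,0,0],[0,0,0.010,0,0,0],[0,0,0,0,0,0]]'
python3 -m crank '[[0,0,0,0,0,0],[0,0,0,0,0,0],[0,0,0,0,0,0],[0,0,0,0,0,0],[0,0,0,0,0,0]]' 10
python3 -m crank '[[0,0,-0.02,0,0,0],[0,0,-0.03,0,0,0],[0,0,-0.04,0,0,0],[0,0,-0.02,0,0,0]]'
python3 to.py 560 296 112 99.1
```

```text
time: 3.3
tool_pos: [664.2, 59.0, 7.1]
tcp_rot: [3.141, -0.0, 1.172]
contact_force: [-0.4, 0.1, 0.2]
grip_width: 45.3
finger_force: 0.0
time: 3.92
tool_pos: [664.3, 59.0, 7.6]
tcp_rot: [3.14, -0.0, 1.173]
contact_force: [-1.0, 0.3, 6.1]
grip_width: 23.2
finger_force: 30.0
time: 4.42
tool_pos: [664.9, 59.1, 120.4]
tcp_rot: [3.138, -0.001, 1.173]
contact_force: [1.5, -0.8, -0.5]
grip_width: 23.9
finger_force: 30.0
t 4.42 pos [664.9  59.1 120.4] yaw 67.2 grip 23.9 30.0 F [ 1.5 -0.8 -0.5]
shift [ 0.1777 -0.1885  0.0079] turn [ 4.300e-03 -3.000e-04 -5.567e-01] after turn: [250.5 -66.1   8.4] rows 4.7 3.3
```

```bash

python3 -m crank '[[0.0355,-0.0377,0,0,0,0],[0.0355,-0.0377,0,0,0,0],[0.0355,-0.0377,0,0,0,0],[0.0355,-0.0377,0,0,0,0],[0.0355,-0.0377,0,0,0,0]]' >/dev/null
python3 -m crank '[[0,0,0,0,0,-0.139],[0,0,0,0,0,-0.139],[0,0,0,0,0,-0.139],[0,0,0,0,0,-0.139],[0,0,0,0,0,0]]'
python3 to.py 560 296 11 99.1
```

```text
time: 5.68
tool_pos: [558.9, 295.8, 117.6]
tcp_rot: [3.141, -0.0, 1.728]
contact_force: [0.0, 0.9, -1.0]
grip_width: 23.5
finger_force: 30.0
t 5.67 pos [558.9 295.8 117.6] yaw 99.0 grip 23.5 30.0 F [ 0.   0.9 -1. ]
shift [0.     0.001  0.1066] turn [ 0.0007 -0.     -0.002 ] after turn: [  0.    1.1 106.6] rows 1.9 0.0
```

```bash

python3 -m crank '[[0,0.001,0.04,0,0,0],[0,0,0.035,0,0,0],[0,0,0.02,0,0,0],[0,0,0.011,0,0,0],[0,0,0,0,0,0]]'
python3 -m crank '[[0,0,0,0,0,0],[0,0,0,0,0,0],[0,0,0,0,0,0]]' 49
python3 -m crank '[[0,0,-0.02,0,0,0],[0,0,-0.04,0,0,0],[0,0,-0.05,0,0,0]]'
python3 to.py 585.4 38.2 115 111.7
```

```text
time: 6.3
tool_pos: [559.7, 295.8, 10.5]
tcp_rot: [-3.141, 0.0, 1.727]
contact_force: [-0.8, 0.2, 0.0]
grip_width: 24.0
finger_force: 30.0
time: 6.68
tool_pos: [560.2, 296.0, 11.4]
tcp_rot: [3.14, -0.0, 1.729]
contact_force: [-0.4, 0.2, 0.6]
grip_width: 44.2
finger_force: 0.0
time: 7.05
tool_pos: [559.2, 295.6, 121.1]
tcp_rot: [-3.14, 0.001, 1.729]
contact_force: [0.6, 0.1, 0.5]
grip_width: 44.9
finger_force: 0.0
t 7.05 pos [559.2 295.6 121.1] yaw 99.0 grip 44.9 0.0 F [0.6 0.1 0.5]
shift [-0.2583 -0.0146  0.0063] turn [-0.0021  0.0003 -0.2209] after turn: [-248.9  -70.9    6.1] rows 4.7 1.3
```

```bash

python3 -m crank '[[-0.0517,-0.003,0,0,0,0],[-0.0517,-0.003,0,0,0,0],[-0.0517,-0.003,0,0,0,0],[-0.0517,-0.003,0,0,0,0],[-0.0517,-0.003,0,0,0,0]]' >/dev/null
python3 -m crank '[[0,0,0,0,0,-0.11],[0,0,0,0,0,-0.11],[0,0,0,0,0,0]]'
python3 to.py 585.4 38.2 7 111.7
```

```text
time: 8.05
tool_pos: [585.8, 38.1, 121.0]
tcp_rot: [3.141, 0.0, 1.947]
contact_force: [-0.1, -1.0, -0.5]
grip_width: 44.7
finger_force: 0.0
t 8.05 pos [585.8  38.1 121. ] yaw 111.6 grip 44.7 0.0 F [-0.1 -1.  -0.5]
shift [ 0.0003 -0.0003  0.114 ] turn [ 0.0003  0.0002 -0.0021] after turn: [  0.3  -0.3 114. ] rows 2.1 0.0
```

```bash

python3 -m crank '[[0,0,0.045,0,0,0],[0,0,0.04,0,0,0],[0,0,0.018,0,0,0],[0,0,0.011,0,0,0],[0,0,0,0,0,0]]'
python3 -m crank '[[0,0,0,0,0,0],[0,0,0,0,0,0],[0,0,0,0,0,0],[0,0,0,0,0,0],[0,0,0,0,0,0]]' 10
python3 -m crank '[[0,0,-0.02,0,0,0],[0,0,-0.03,0,0,0],[0,0,-0.04,0,0,0],[0,0,-0.02,0,0,0]]'
python3 to.py 461.6 280 115 99.1
```

```text
time: 8.68
tool_pos: [586.0, 38.3, 6.9]
tcp_rot: [3.141, 0.0, 1.948]
contact_force: [-0.6, 1.4, -0.6]
grip_width: 45.2
finger_force: 0.0
time: 9.3
tool_pos: [586.2, 38.2, 7.5]
tcp_rot: [3.14, 0.001, 1.949]
contact_force: [-0.3, 0.4, 6.2]
grip_width: 23.9
finger_force: 30.0
time: 9.8
tool_pos: [586.4, 38.2, 118.8]
tcp_rot: [3.139, 0.001, 1.949]
contact_force: [0.3, -0.5, 0.2]
grip_width: 24.0
finger_force: 30.0
t 9.8 pos [586.4  38.2 118.8] yaw 111.7 grip 24.0 30.0 F [ 0.3 -0.5  0.2]
shift [ 0.2708 -0.0268  0.0034] turn [0.0025 0.0009 0.2191] after turn: [258.5 -85.    3.8] rows 4.9 1.3
```

```bash

python3 -m crank '[[0.054,-0.0054,0,0,0,0],[0.054,-0.0054,0,0,0,0],[0.054,-0.0054,0,0,0,0],[0.054,-0.0054,0,0,0,0],[0.054,-0.0054,0,0,0,0]]' >/dev/null
python3 -m crank '[[0,0,0,0,0,0.11],[0,0,0,0,0,0.11],[0,0,0,0,0,0]]'
python3 to.py 461.6 280 11 99.1
```

```text
time: 10.8
tool_pos: [460.7, 279.3, 116.5]
tcp_rot: [-3.141, 0.0, 1.73]
contact_force: [-1.0, 0.3, -0.1]
grip_width: 23.7
finger_force: 30.0
t 10.8 pos [460.7 279.3 116.5] yaw 99.1 grip 23.7 30.0 F [-1.   0.3 -0.1]
shift [0.0005 0.001  0.1055] turn [-0.0003  0.0002  0.0005] after turn: [  0.5   1.  105.5] rows 1.9 0.0
```

```bash

python3 -m crank '[[0,0.001,0.04,0,0,0],[0,0,0.035,0,0,0],[0,0,0.02,0,0,0],[0,0,0.010,0,0,0],[0,0,0,0,0,0]]'
python3 -m crank '[[0,0,0,0,0,0],[0,0,0,0,0,0],[0,0,0,0,0,0]]' 49
python3 -m crank '[[0,0,-0.02,0,0,0],[0,0,-0.04,0,0,0],[0,0,-0.05,0,0,0],[0,0,-0.06,0,0,0]]'
python3 to.py 494.3 -239.7 180 -12.4
python3 - <<'E'
from h import *
cv2.imwrite("pics/s2.png",bot.capture("side")["color"])
E
```

```text
time: 11.42
tool_pos: [461.9, 279.1, 11.4]
tcp_rot: [-3.141, 0.0, 1.729]
contact_force: [0.1, -1.0, -0.4]
grip_width: 24.0
finger_force: 30.0
time: 11.8
tool_pos: [462.3, 279.5, 12.3]
tcp_rot: [3.14, -0.0, 1.729]
contact_force: [0.3, 1.1, 0.7]
grip_width: 44.1
finger_force: 0.0
time: 12.3
tool_pos: [461.3, 279.1, 182.9]
tcp_rot: [-3.14, 0.0, 1.729]
contact_force: [0.5, 0.5, 0.5]
grip_width: 44.8
finger_force: 0.0
t 12.3 pos [461.3 279.1 182.9] yaw 99.1 grip 44.8 0.0 F [0.5 0.5 0.5]
shift [-0.5175 -0.0491  0.0032] turn [-5.0000e-04  1.7000e-03  1.9453e+00] after turn: [143.6 499.6   2.9] rows 9.5 11.4
```

View pics/s2.png

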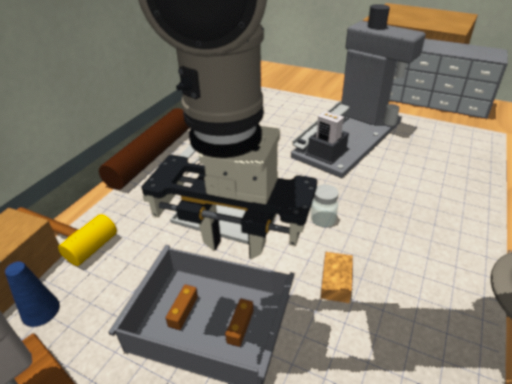

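Both toggles lie flat in the tote, at about (182,306) and (239,322), and the jar is standing. Next is the cassette.

```bash

python3 -m crank '[[-0.0517,-0.0049,0,0,0,0],[-0.0517,-0.0049,0,0,0,0],[-0.0517,-0.0049,0,0,0,0],[-0.0517,-0.0049,0,0,0,0],[-0.0517,-0.0049,0,0,0,0]]' 85 >/dev/null
python3 -m crank '[[-0.0517,-0.0049,0,0,0,0],[-0.0517,-0.0049,0,0,0,0],[-0.0517,-0.0049,0,0,0,0],[-0.0517,-0.0049,0,0,0,0],[-0.0517,-0.0049,0,0,0,0]]' >/dev/null
python3 -m crank '[[0,0,0,0,0,-0.171],[0,0,0,0,0,-0.171],[0,0,0,0,0,-0.171],[0,0,0,0,0,-0.171],[0,0,0,0,0,-0.171]]' >/dev/null
python3 -m crank '[[0,0,0,0,0,-0.171],[0,0,0,0,0,-0.171],[0,0,0,0,0,0]]'
python3 to.py 494.3 -239.7 79 167.6
python3 - <<'E'
from h import *
cv2.imwrite("pics/s3.png",cv2.resize(bot.capture("side")["color"][40:190,250:450],None,fx=4,fy=4,interpolation=cv2.INTER_CUBIC))
E
```

```text
time: 14.6
tool_pos: [494.9, -238.8, 181.7]
tcp_rot: [-3.141, 0.0, 2.924]
contact_force: [-0.6, 0.1, 1.2]
grip_width: 77.5
finger_force: 0.0
t 14.6 pos [ 494.9 -238.8  181.7] yaw 167.6 grip 77.5 0.0 F [-0.6  0.1  1.2]
shift [ 0.0004 -0.001   0.1027] turn [-0.0001  0.0002 -0.0008] after turn: [  0.4  -1.  102.7] rows 1.9 0.0
```

View pics/s3.png

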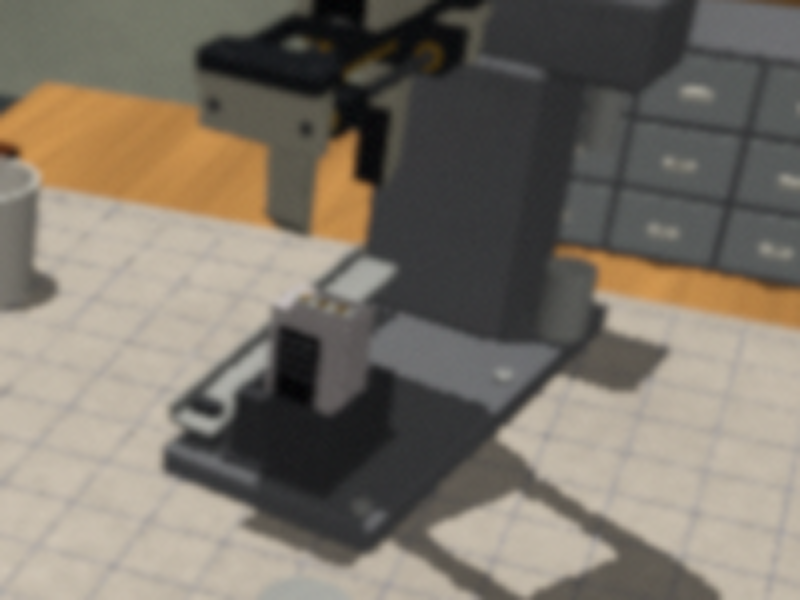

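The open fingers straddle the cassette, whose top is at about (325,300) in the crop. I'll descend and pinch.

```bash

python3 -m crank '[[0,-0.001,0.03,0,0,0],[0,0,0.03,0,0,0],[0,0,0.025,0,0,0],[0,0,0.017,0,0,0],[0,0,0,0,0,0]]'
python3 -m crank '[[0,0,0,0,0,0],[0,0,0,0,0,0],[0,0,0,0,0,0],[0,0,0,0,0,0],[0,0,0,0,0,0]]' 30
python3 to.py 494.3 -239.7 79 167.6
```

```text
time: 15.28
tool_pos: [494.0, -239.4, 78.6]
tcp_rot: [3.141, -0.003, 2.923]
contact_force: [0.4, -0.2, 0.1]
grip_width: 78.2
finger_force: 0.0
time: 15.9
tool_pos: [495.1, -240.3, 80.6]
tcp_rot: [-3.141, 0.002, 2.926]
contact_force: [-0.7, -1.5, 5.8]
grip_width: 36.9
finger_force: 30.0
t 15.9 pos [ 495.1 -240.3   80.6] yaw 167.6 grip 36.9 30.0 F [-0.7 -1.5  5.8]
shift [0.0009 0.0004 0.0016] turn [-0.0009  0.0015  0.0005] after turn: [0.9 0.4 1.6] rows 0.0 0.0
```

```bash

python3 -m crank '[[0,0,0,0,0,0],[0,0,0,0,0,0],[0,0,-0.003,0,0,0],[0,0,-0.005,0,0,0],[0,0,-0.008,0,0,0]]'
python3 - <<'E'
from h import *
cv2.imwrite("pics/s4.png",cv2.resize(bot.capture("side")["color"][70:170,270:400],None,fx=6,fy=6,interpolation=cv2.INTER_CUBIC))
E
```

```text
time: 16.52
tool_pos: [494.3, -239.8, 95.7]
tcp_rot: [3.141, -0.001, 2.926]
contact_force: [0.4, -1.1, -2.7]
grip_width: 36.8
finger_force: 30.0
```

View pics/s4.png

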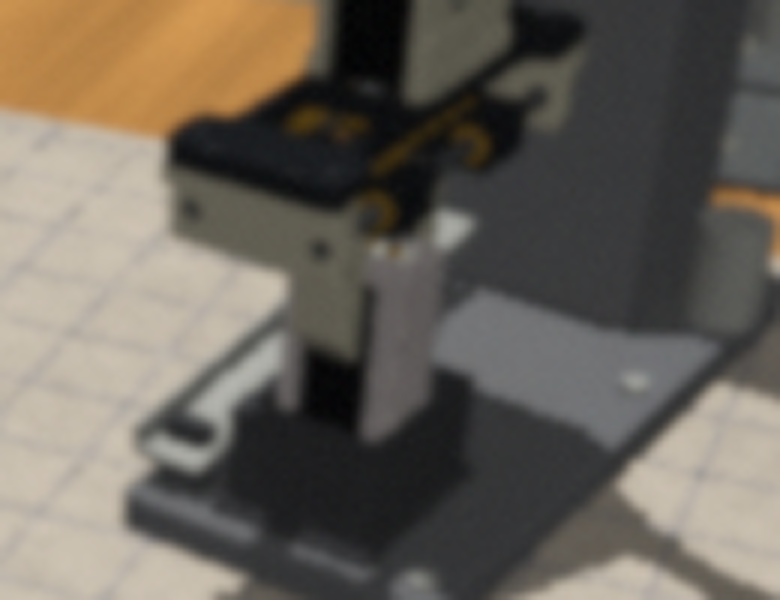

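The pinched cassette is rising out of the collar, and the force is about its own weight (-2.7 N). I'll keep lifting.

```bash

python3 -m crank '[[0,0,-0.015,0,0,0],[0,0,-0.02,0,0,0],[0,0,-0.025,0,0,0],[0,0,-0.025,0,0,0],[0,0,-0.02,0,0,0]]'
python3 -m crank '[[0,0,-0.013,0,0,0],[0,0,-0.007,0,0,0],[0,0,0,0,0,0],[0,0,0,0,0,0],[0,0,0,0,0,0]]'
python3 -m crank '[[0,0,0,0,0,0],[0,0,0,0,0,0],[0,0,0,0,0,0],[0,0,0,0,0,0],[0,0,0,0,0,0]]'
python3 - <<'E'
from h import *
cv2.imwrite("pics/s5.png",bot.capture("side")["color"])
E
```

```text
time: 17.2
tool_pos: [494.9, -239.5, 202.8]
tcp_rot: [3.141, 0.001, 2.926]
contact_force: [0.8, -0.3, -2.5]
grip_width: 36.8
finger_force: 30.0
time: 17.82
tool_pos: [494.4, -239.7, 220.0]
tcp_rot: [3.141, -0.001, 2.926]
contact_force: [-0.7, 0.3, -2.3]
grip_width: 36.9
finger_force: 30.0
time: 18.45
tool_pos: [494.7, -239.9, 220.8]
tcp_rot: [-3.141, 0.0, 2.926]
contact_force: [0.1, -0.4, -2.8]
grip_width: 37.0
finger_force: 30.0
```

View pics/s5.png

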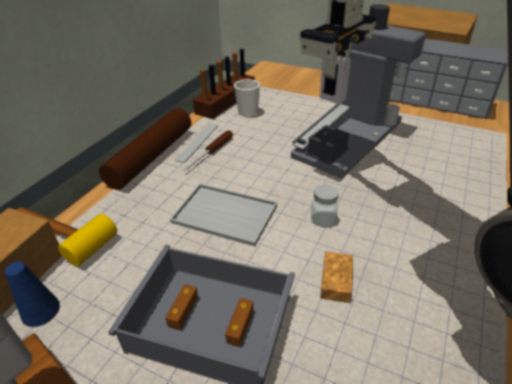

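The cassette hangs upright at about (330,85) above the empty dock, the toggles are in the tote and the jar is standing. I'm handing the job in.

```bash
python3 -c "
from plant import bot
print(bot.close_job())"
```

```text
the job is handed in; nothing more can be done
None
```

I handed the job in at about 18.5 s with both toggles released in the tote, the jar standing, and the cassette held pinched and upright about 14 cm above its seat; no verdict came back.

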